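# Fit the splined knob to the oven controller and hold it pressed

### The arm

A 7-joint arm with a two-finger parallel gripper is mounted at the origin on the work surface. World frame = base frame: x ahead of the robot, y to its left, z up, the work surface at z = 0. Lengths are in m, angles in rad, forces in N, time in s.
With the tool pointing down it reaches from about 0.4 to 0.85 m from the base axis. Payload 10.4 kg.
Tool frame: the origin (TCP) lies between the finger pads; the fingertips stand tip_extent ahead of it and the grasp point (between the pads) lies 2 mm behind it (tip_extent is the distance from the TCP to the fingertips, in m); z points along the fingers, y is the direction in which the jaws open and shut (so a half turn about z gives the same grasp; the last joint's range is limited). The gripper opens to 87 mm and grips with 3 to 60 N. Pads are 19 mm wide; open, the fingers measure 117 mm over their backs; the gripper's body (75 mm by 190 mm) begins 51 mm behind the grasp point.
Start: joints at [1.293, 0.332, -0.065, 1.46, 0.022, 1.35, -0.088], TCP at [0.158, -0.605, 0.216] pointing down, gripper open.
Joint ranges: [-2.6, 2.6], [-0.5, 2.12], [-1.47, 1.34], [0.16, 2.42], [-1.27, 4.41], [0.06, 2.06], [-2.6, 2.6]. Speed limits (rad/s): [2.22, 2.22, 2.79, 2.79, 3.14, 3.14, 3.14].

### API

Orientations are given as a unit quaternion [x, y, z, w].
In Python, from bench import read_state, camera, camera_params, close_job, tip_extent gives the robot as it stands. The module is installed in compiled form; this text tells all that it offers.
- The arm moves only by the tool send_rows, never from a script. Its argument "steps" is a list of rows, each a list of 7 numbers: the turn, a rotation vector about the tool's x, y, z in degrees, then the shift along the tool's x, y, z in m, then the gripper's target within -1 to 1 (shut at 1, half-way at 0, fully open at -1). In form: [[ax, ay, az, x, y, z, jaw], ...]. A call has exactly 10 rows; each row shifts and turns the pose as measured when the row begins, along the tool's axes as they then stand; what a row does not reach is not made up. A row lasts 1/10 s, in which the tool goes at most 50 mm and 8.59 degrees, less where a joint would pass 70% of its speed; a pose out of reach is approached as far as the arm can. A call with a gripper value outside its range is refused whole. The fingers move at their own pace and stop on an object; "force" is the grip in N (left out, the last holds). Time passes only in rows, so rows that do not move let the fingers close, or fill a call up. It gives the time, the measured TCP pose, the force and the opening at its end, in the units of the state.
- read_state(): the state, without advancing time (a new reading comes with each control period).
- camera(name): name is "side" or "top"; returns (picture, depth): 420x560x3 uint8, blue, green, red; 420x560 float32, m along the optical axis (not along the pixel's ray), 0 where there is no reading.
- camera_params(name): a dict with "camera_matrix" (3x3 intrinsics, pixels), "world_from_camera" (4x4, takes a point from camera to world coordinates). Camera axes: x right, y down, z forward; pixel columns grow to the right and rows downward; lengths in m; the calibration is good to about 2 mm. A picture is of the moment at which its call begins. camera_params takes no time and is no camera call.
- close_job(): hands the job in, once; it reports no verdict.
The state is a dict: "time": time; "joint_positions": joint angles; "joint_vel": joint speeds; "joint_torque": joint torques, N m; "ee_pos": TCP position; "eef_rot": TCP orientation; "ft_force": force on the tool from outside, world axes, zero at the start; "torque": the same for the moment, N m; "width": finger opening in m.
Only numpy, scipy, OpenCV 4.12 (cv2) and the standard library are available. Lean on these libraries where they do the work, as an engineer would, in place of code of your own. Each camera call takes 0.05 s, during which the arm holds its last target.

### The job

Refit the red knob of the reflow-oven controller: take it from the wooden rack, pass its shaft down through the brass eyelet, turn it so that the four splines at its end mesh with the cross slots of the drive coupling, and slide it fully home. Then press the knob down so that the sprung coupling is pushed in nearly to its stop, as for a long press, and finish like that, with the knob upright and still gripped between the fingers and held pressed in. Leave the blue spare knob and everything else on the bench where it is.

Things in the scene. Friction and masses are not known exactly. Their poses are not given: they have to be found in the camera images.
- knob_grip (a point): centre of the red bar of the knob to be fitted. Bar 40 mm long (its own x), 24 mm wide between two flat sides (its own y), 30 mm high (z, up). From the middle of its underside a steel shaft, 14 mm in diameter, 75 mm long, runs straight down. It starts upright in the rack and can be drawn straight up; the bar's underside is 35 mm above the rack's top. Mass 50 to 100 g
- knob: the same knob; origin at the lower end of its shaft, 90 mm below the centre of the bar; axes as of knob_grip
- rack: fixed wooden rack, 60 mm (x) x 170 mm (y) x 46 mm high; origin under its middle. Two 17.5 mm holes, 40 mm deep, 50 mm either side of the middle along y, hold the red knob and the blue spare; which is in which varies
- spline_end (a point): lower end of the red knob's shaft, on its axis. The last 15 mm of the shaft is a cross of four fins, 4 mm thick and 14 mm from tip to tip, along the knob's own x and y axes
- eyelet_top (a point): centre of the upper rim of the brass eyelet: a fixed level ring, hole 17 mm, outside 28 mm, 4 mm thick, its top 67 mm above the bench, on a bracket from the robot's side. It stands exactly above the coupling, in an open black controller tray (130 x 200 mm, walls 22 mm high, with a blue display 19 mm high)
- controller: the open black controller tray, fixed; origin on the bench, under the axis of eyelet and coupling, 65 mm from three of the walls; the tray reaches 135 mm to the display's side (its y)
- slot_floor (a point): centre of the floor of the coupling's slots, under the eyelet, 18 mm above the bench when not pressed. Four aluminium blocks, 12 mm high, leave two crossing slots 6 mm wide, open at their ends, along this point's own x and y. Any quarter turn of the knob fits. With the splines on this floor the bar's centre is 90 mm above this point
- coupling (a joint): how far the coupling is pushed down, m: 0 = out, 0.006 = stop. Spring: 3 N to begin, 9 N at the stop; it springs back when let go. The weight of the knob does not move it
- disc (a joint): turning angle of the coupling on its axis, rad, varies at the start; 0 = slots square with the tray, grows anticlockwise from above. It turns only stiffly (0.15 N m). The coupling sits on a black disc, 60 mm across, with radial lines that mark the slots: orange along its x, the other three white
- spool_c (a point): centre of a white-flanged spool of solder wire, 60 mm across, 42 mm high, standing on the far part of the bench; bystander
- flux_c (a point): middle of an amber bottle, 44 mm across, 85 mm high, far part of the bench; bystander
- screwdriver_c (a point): middle of a screwdriver lying to the left, in front of the oven; bystander
- mug_c (a point): middle of a blue mug, 76 mm across, 90 mm high, far part of the bench; bystander
- meter_c (a point): middle of a yellow hand multimeter lying flat, 130 x 70 x 38 mm; bystander
- board_c (a point): middle of a small green circuit board lying flat near the robot, 70 x 50 mm; bystander
- spare_grip (a point): centre of the blue bar of the spare knob in the other hole of the rack: same sizes as the red knob, but its shaft is white, plain and round to the end, without splines; bystander
Things that resemble listed ones, but are neither listed nor needed, are in the scene too. Leave any pink look-alike of the knob alone. What is shaped like the controller but purple is not meant.

How it is judged:
On the way, in this order (a step that is already met when the one before it is completed fails the run):
1. the red knob is drawn up out of the rack (height (world z) of spline_end above 0.052 m), for 0.1 s.
2. the shaft's end is through the eyelet (10 mm or more below its top) (z of spline_end in the frame of eyelet_top below -0.01 m and horizontal distance between spline_end and eyelet_top below 0.008 m), for 0.05 s.
3. the splines have dropped into the slots, down to their floor (distance between spline_end and slot_floor below 0.003 m), for 0.1 s.
At the end, for the whole second after the job is handed in: Through the last second: shaft end within 3 mm of the centre of the slot floor, coupling pressed in by more than 3.5 mm, knob within 0.1 rad of upright, fingers touching it with more than 1 N and the bar between them (grasp point within 25 mm of its centre) (distance between spline_end and slot_floor below 0.003 m and value of joint coupling above 0.0035 m and angle between knob_grip's own z axis and vertical below 0.1 rad and contact force between the fingers and knob above 1 N and distance between the grasp point and knob_grip below 0.025 m); the arm keeps its last pose, push and grip.
It fails at once if a bystander is moved by more than 40 mm (distance of any of spool_c, flux_c, screwdriver_c, mug_c, meter_c, board_c, spare_grip from where it was at the start of the episode above 0.04 m).
It also fails if it takes over 42 s, if anything falls off the work surface, if the arm or the gripper's body presses on something with over 40 N, if the wrist force passes 120 N, or if a joint passes its speed limit or range.

## Working session

There is one attempt and no reset: what is moved stays moved. The work goes in short steps, Python scripts to look and compute and a tool call to move; the robot and the scene stay as the last step left them, time stands still between calls to the robot, and variables do not carry over. Pictures are saved under pics/ and viewed, and the job is handed in when it is done.

Besides the shell and the picture viewer there is one more tool, called after "Emit:" as name([rows], argument=value, ...), one row to a line, values as JSON. send_rows: Moves the arm, as the interface text tells. Its arguments: {"type":"object","properties":{"steps":{"type":"array"},"force":{"type":"number"}},"required":["steps"]}

```bash
mkdir -p pics
python3 - <<'E'
from bench import *
import bench,cv2,numpy as np
s=read_state();print({k:np.round(v,4).tolist() for k,v in s.items()});print(tip_extent if not callable(tip_extent) else tip_extent())
for n in("side","top"):
    p,d=camera(n);cv2.imwrite(f"pics/{n}0.png",p);np.save(f"{n}0.npy",d);q=camera_params(n);print(n,np.round(q["camera_matrix"],2).tolist(),np.round(q["world_from_camera"],4).tolist())
E
```

```text
{'time': 0.0, 'joint_positions': [1.2934, 0.3329, -0.0647, 1.461, 0.0216, 1.3499, -0.0885], 'joint_vel': [0.0003, 0.0012, -0.0012, 0.0005, -0.0009, 0.0006, -0.0001], 'joint_torque': [-0.0006, -62.3267, 0.0239, -38.9901, -0.0614, 0.0399, 0.0002], 'ee_pos': [0.1574, -0.6044, 0.2148], 'eef_rot': [0.9919, 0.1271, -0.0001, -0.0007], 'ft_force': [-0.2047, -0.3017, 0.2489], 'torque': [-0.0588, -0.0393, -0.0307], 'width': 0.0872}
0.017
side [[450.87, 0.0, 272.23], [0.0, 450.87, 218.08], [0.0, 0.0, 1.0]] [[-0.805, -0.3221, 0.4982, -0.0273], [-0.5932, 0.4461, -0.6702, 0.7223], [-0.0064, -0.835, -0.5502, 0.6789], [0.0, 0.0, 0.0, 1.0]]
top [[451.22, 0.0, 272.53], [0.0, 451.22, 209.81], [0.0, 0.0, 1.0]] [[0.0214, -0.9781, 0.207, 0.3013], [-0.9998, -0.0221, -0.0007, 0.0268], [0.0053, -0.2069, -0.9783, 1.1271], [0.0, 0.0, 0.0, 1.0]]
```

View pics/side0.png

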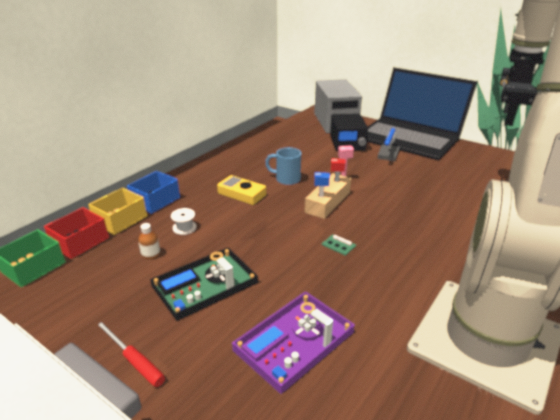

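View pics/top0.png

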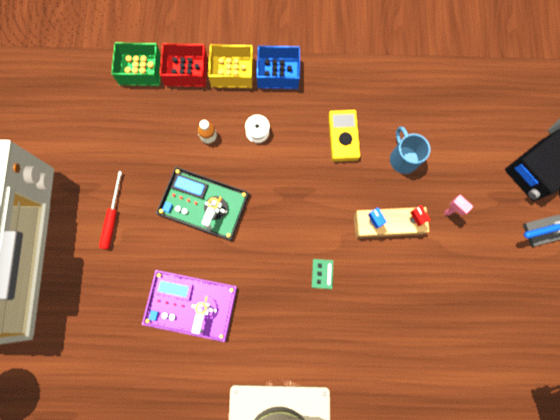

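The red knob could be confused with the blue spare at top (377,217) and the pink look-alike at top (460,205). The red one is at top (421,215), side (338,166). The controller is the black tray at top (204,204), not the purple one at (190,305). Next I'll check this in a close crop.

Run:
```python
import cv2,numpy as np
t=cv2.imread("pics/top0.png");s=cv2.imread("pics/side0.png")
f=lambda im,x,y,w,h,k:cv2.resize(im[y:y+h,x:x+w],(400,300),interpolation=cv2.INTER_CUBIC)
a=np.vstack([np.hstack([f(t,345,175,100,75,4),f(t,154,165,100,75,4)]),np.hstack([f(s,295,140,100,75,4),f(s,160,240,100,75,4)])])
cv2.imwrite("pics/crop0.png",a)
```

```text
(no output)
```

View pics/crop0.png

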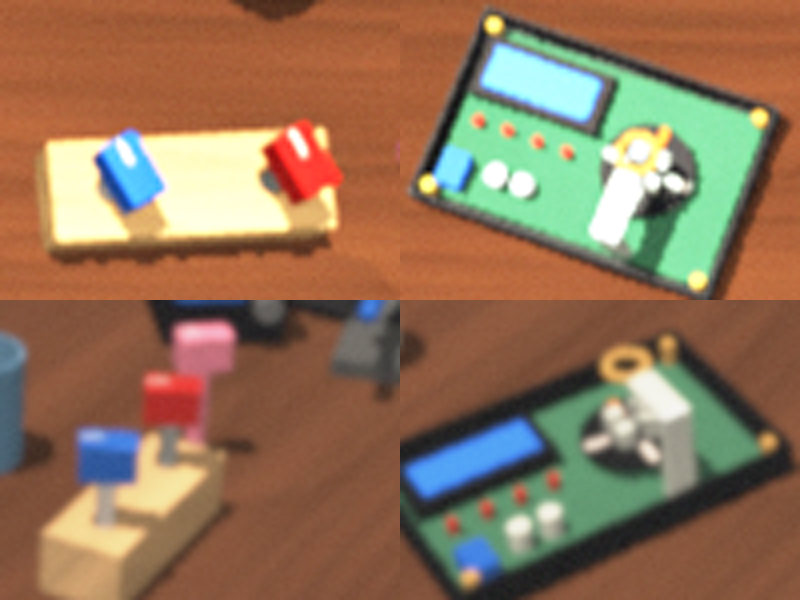

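The crop confirms the choice. The red bar with a steel shaft is in the rack's right hole (top px ~421,215), the blue spare is in the left hole, and the black tray has the eyelet at top px ~213,203. Next I'll measure these.

```bash
cat > h.py <<'E'
import cv2,numpy as np
from bench import *
def ray(n,u,v,z):
    q=camera_params(n);K=q["camera_matrix"];T=np.array(q["world_from_camera"])
    d=T[:3,:3]@np.linalg.inv(K)@np.array([u,v,1.]);o=T[:3,3];return o+d*(z-o[2])/d[2]
def cloud(n,D,mask):
    q=camera_params(n);K=np.array(q["camera_matrix"]);T=np.array(q["world_from_camera"])
    v,u=np.nonzero(mask&(D>0));z=D[v,u];P=np.stack([(u-K[0,2])/K[0,0]*z,(v-K[1,2])/K[1,1]*z,z],1)
    return P@T[:3,:3].T+T[:3,3],u,v
def proj(n,P):
    q=camera_params(n);K=np.array(q["camera_matrix"]);T=np.linalg.inv(q["world_from_camera"])
    p=K@(T[:3,:3]@np.array(P)+T[:3,3]);return p[:2]/p[2]
def tri(n1,p1,n2,p2):
    A=[];b=[]
    for n,p in((n1,p1),(n2,p2)):
        q=camera_params(n);T=np.array(q["world_from_camera"]);d=T[:3,:3]@np.linalg.inv(q["camera_matrix"])@np.array([*p,1.]);d/=np.linalg.norm(d)
        M=np.eye(3)-np.outer(d,d);A.append(M);b.append(M@T[:3,3])
    return np.linalg.solve(sum(A),sum(b))
E
python3 - <<'E'
from h import *
for n,box in(("top",(405,200,440,232)),("side",(325,150,352,178))):
    im=cv2.imread(f"pics/{n}0.png");D=np.load(f"{n}0.npy");h=cv2.cvtColor(im,cv2.COLOR_BGR2HSV)
    m=((h[...,0]<6)|(h[...,0]>172))&(h[...,1]>170)&(h[...,2]>120)
    b=np.zeros_like(m);b[box[1]:box[3],box[0]:box[2]]=1;m&=b
    P,u,v=cloud(n,D,m);print(n,len(P),P.mean(0),np.percentile(P,[2,98],axis=0).round(4).tolist())
    t=P[:,2]>0.107
    r=cv2.minAreaRect(P[t,:2].astype(np.float32)*1000);print("topface",t.sum(),r, np.round(cv2.boxPoints(r)).tolist())
    r2=cv2.minAreaRect(P[:,:2].astype(np.float32)*1000);print("all",r2)
# rack
im=cv2.imread("pics/top0.png");D=np.load("top0.npy")
b=np.zeros(D.shape,bool);b[195:250,345:440]=1
P,u,v=cloud("top",D,b);t=(P[:,2]>.04)&(P[:,2]<.052)
print("rack",np.median(P[t,2]),cv2.minAreaRect(P[t,:2].astype(np.float32)*1000))
# tray walls
b[:]=0;b[160:245,150:255]=1
P,u,v=cloud("top",D,b);print(np.histogram(P[:,2],bins=np.arange(-.004,.08,.004)))
t=(P[:,2]>.008)
print("tray",cv2.minAreaRect(P[t,:2].astype(np.float32)*1000))
t=(P[:,2]>.06)&(P[:,2]<.07);print("ring/bracket",t.sum(),np.c_[u[t],v[t],np.round(P[t]*1000)].astype(int).tolist())
E
```

```text
top 184 [ 0.50970976 -0.31516754  0.10648168] [[0.493, -0.3464, 0.0576], [0.5325, -0.2992, 0.1162]]
topface 137 ((513.093994140625, -315.55328369140625), (39.77459716796875, 24.833946228027344), 29.770530700683594) [[490.0, -315.0], [502.0, -336.0], [537.0, -316.0], [524.0, -295.0]]
all ((523.6431884765625, -335.7864990234375), (40.048465728759766, 72.42901611328125), 26.381479263305664)
side 128 [ 0.50699967 -0.30745557  0.10222079] [[0.4917, -0.3256, 0.0875], [0.5221, -0.2961, 0.1134]]
topface 49 ((505.7889709472656, -310.2933654785156), (35.295467376708984, 26.848548889160156), 70.34786224365234) [[487.0, -322.0], [512.0, -331.0], [524.0, -298.0], [499.0, -289.0]]
all ((506.24053955078125, -309.0288391113281), (37.98093795776367, 26.848548889160156), 70.34785461425781)
rack 0.04748526102939521 ((509.8012390136719, -266.4781799316406), (60.997650146484375, 171.27630615234375), 3.865436315536499)
(array([1082, 3078, 1609, 1233,  241,  500,  698,  182,   29,   15,    3,
          2,    3,    1,    2,    2,    7,   78,   94,    7]), array([-0.004,  0.   ,  0.004,  0.008,  0.012,  0.01
[... 3542 characters left out ...]
205, 220, 497, 186, 69], [206, 220, 497, 184, 68], [207, 220, 497, 182, 67], [208, 220, 497, 179, 69], [202, 221, 494, 194, 68], [203, 221, 495, 191, 66], [204, 221, 494, 189, 69], [205, 221, 495, 187, 67], [207, 221, 494, 182, 69], [208, 221, 495, 180, 65], [209, 221, 494, 177, 69], [202, 222, 492, 193, 69], [203, 222, 492, 191, 66], [204, 222, 492, 189, 68], [206, 222, 492, 184, 68], [207, 222, 493, 182, 66], [209, 222, 493, 177, 64], [202, 223, 490, 193, 68], [204, 223, 490, 189, 67], [205, 223, 489, 186, 69], [207, 223, 491, 182, 64], [208, 223, 490, 179, 68], [204, 224, 488, 189, 61], [205, 224, 487, 186, 68], [206, 224, 487, 183, 70], [208, 224, 487, 179, 69], [208, 225, 486, 179, 64]]
```

Run:
```python
from h import *
# verify knob: red bar silhouette extents vs model projection of both views
from math import *
for c in((.513,-.3155),(.510,-.313)):
  yaw=radians(29.8)
  for n in("top","side"):
    Q=[]
    for sx in(-1,1):
      for sy in(-1,1):
        for z in(.081,.111):
          a,b=sx*.02,sy*.012;Q.append(proj(n,[c[0]+a*cos(yaw)-b*sin(yaw),c[1]+a*sin(yaw)+b*cos(yaw),z]))
    Q=np.array(Q);print(n,"model bbox",Q.min(0).round(1),Q.max(0).round(1))
for n,box in(("top",(408,200,436,232)),("side",(325,152,352,182))):
    im=cv2.imread(f"pics/{n}0.png");h=cv2.cvtColor(im,cv2.COLOR_BGR2HSV)
    m=((h[...,0]<6)|(h[...,0]>172))&(h[...,1]>190)&(h[...,2]>90)
    b=np.zeros_like(m);b[box[1]:box[3],box[0]:box[2]]=1;v,u=np.nonzero(m&b);print(n,"obs",u.min()-.5,v.min()-.5,u.max()+.5,v.max()+.5)
t=cv2.imread("pics/top0.png");s=cv2.imread("pics/side0.png")
g=lambda im,x,y:cv2.resize(im[y:y+30,x:x+40],(800//2*1,300),interpolation=cv2.INTER_NEAREST)
a=np.hstack([g(t,195,188),g(s,196,248)]);
cv2.imwrite("pics/crop1.png",a)
```

```text
top model bbox [408.  204.6] [430.  226.7]
side model bbox [329.5 158.5] [344.5 172.4]
top model bbox [407.  205.8] [429.  227.9]
side model bbox [329.9 159. ] [345. 173.]
top obs 410.5 204.5 430.5 224.5
side obs 331.5 160.5 342.5 169.5
```

View pics/crop1.png

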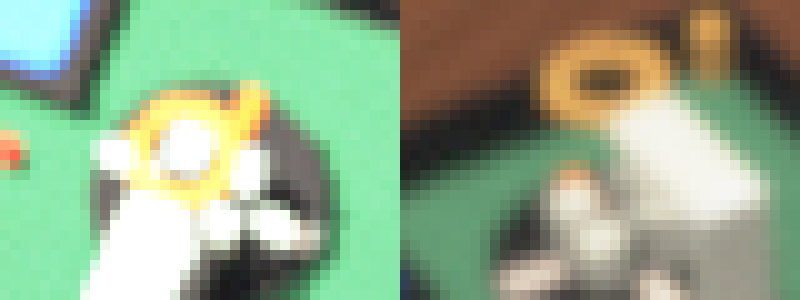

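Run:
```python
from h import *
print("ring top",ray("top",212.5,202,.067),"side",ray("side",216,255.5,.067),"tri",tri("top",(212.5,202),"side",(216,255.5)))
for z in(.012,.018):
    print("disc",ray("top",215.8,206.2,z),"orange",ray("top",220.6,198.5,z), "side orange",ray("side",196+17.3-.5,248+17.5-.5,z))
# tray corner brass posts / outer corners of tray: dark mask top
im=cv2.imread("pics/top0.png");h=cv2.cvtColor(im,cv2.COLOR_BGR2HSV)
m=((h[...,2]<90)).astype(np.uint8);b=np.zeros_like(m);b[160:245,150:255]=1;m*=b
m=cv2.morphologyEx(m,cv2.MORPH_CLOSE,np.ones((3,3)))
c=max(cv2.findContours(m,cv2.RETR_EXTERNAL,cv2.CHAIN_APPROX_NONE)[0],key=cv2.contourArea)
W=np.array([ray("top",*p[0],.022)[:2]*1000 for p in c],np.float32);r=cv2.minAreaRect(W);print("tray",r,cv2.boxPoints(r).round(1).tolist())
# posts
g=((h[...,0]>18)&(h[...,0]<32)&(h[...,1]>120)&(h[...,2]>180)).astype(np.uint8)*b
n,l,st,ce=cv2.connectedComponentsWithStats(g);print([(st[i][4],ce[i].round(1).tolist(),(ray("top",*ce[i],.022)[:2]*1000).round(1).tolist()) for i in range(1,n)])
```

```text
ring top [0.54154976 0.17093827 0.067     ] side [0.53832102 0.16921789 0.067     ] tri [0.53999823 0.16990715 0.06716305]
disc [0.54331984 0.16954916 0.012     ] orange [0.56358641 0.15832781 0.012     ] side orange [0.57103252 0.15039707 0.012     ]
disc [0.5420174  0.16878084 0.018     ] orange [0.56217492 0.15761988 0.018     ] side orange [0.56564955 0.15554238 0.018     ]
tray ((515.876708984375, 107.6763687133789), (10.996415138244629, 126.08061218261719), 69.97803497314453) [[454.79998779296875, 124.0999984741211], [573.2000122070312, 80.9000015258789], [577.0, 91.30000305175781], [458.5, 134.39999389648438]]
[(np.int32(14), [177.3, 170.9], [630.8, 270.6]), (np.int32(11), [243.8, 194.0], [574.2, 99.2]), (np.int32(18), [217.1, 198.6], [560.9, 165.9]), (np.int32(8), [209.2, 200.1], [556.4, 185.5]), (np.int32(1), [216.0, 205.0], [544.2, 167.9]), (np.int32(2), [212.5, 206.0], [541.5, 176.6]), (np.int32(1), [217.0, 207.0], [539.2, 165.2]), (np.int32(8), [159.9, 210.9], [526.0, 307.3]), (np.int32(4), [228.8, 236.0], [466.5, 132.7])]
```

```bash
cat >> h.py <<'E'
from scipy.spatial.transform import Rotation as R
def go(x,y,z,yaw):
    s=read_state();r=R.from_quat(s["eef_rot"]);p=np.array(s["ee_pos"])
    tgt=R.from_euler('z',yaw,degrees=True)*R.from_euler('x',180,degrees=True)
    rv=(r.inv()*tgt).as_rotvec(degrees=True)
    print("t",round(s["time"],2),"pos",p.round(4),"yaw",round(np.degrees(np.arctan2(*r.as_matrix()[[1,0],0])),2),"tilt",round(np.degrees(np.arccos(-r.as_matrix()[2,2])),2),"w",round(s["width"],4),"F",np.round(s["ft_force"],2),"T",np.round(s["torque"],2),"q7",round(s["joint_positions"][6],2))
    print("turn deg (tool)",rv.round(2),"shift (tool)",r.inv().apply(np.array([x,y,z])-p).round(4))
E
python3 - <<'E'
from h import *
im=cv2.imread("pics/top0.png");D=np.load("top0.npy");b=np.zeros(D.shape,bool);b[195:215,450:472]=1
P,u,v=cloud("top",D,b&(im[...,2]>180));print("pink",P.mean(0),P.min(0),P.max(0))
go(.512,-.315,.215,29.8)
E
```

```text
pink [ 0.54481002 -0.41999598  0.08859364] [ 0.52125597 -0.48319583 -0.00312594] [ 0.58994005 -0.39396372  0.11090704]
t 0.1 pos [ 0.1574 -0.6045  0.215 ] yaw 14.6 tilt 0.07 w 0.0869 F [ 0.24  0.57 -0.3 ] T [-0.04 -0.04 -0.  ] q7 -0.09
turn deg (tool) [ -0.07  -0.   -15.2 ] shift (tool) [ 4.161e-01 -1.908e-01  2.000e-04]
```

Emit:
send_rows([
  [0,0,-1.5,0.042,-0.019,0,-0.2],
  [0,0,-1.5,0.042,-0.019,0,-0.2],
  [0,0,-1.5,0.042,-0.018,0,-0.2],
  [0,0,-1.5,0.042,-0.017,0,-0.2],
  [0,0,-1.5,0.042,-0.016,0,-0.2],
  [0,0,-1.5,0.042,-0.015,0,-0.2],
  [0,0,-1.5,0.042,-0.014,0,-0.2],
  [0,0,-1.5,0.042,-0.013,0,-0.2],
  [0,0,-1.5,0.03,-0.01,0,-0.2],
  [0,0,-1.5,0.02,-0.008,0,-0.2],
])

```text
time: 1.1
ee_pos: [0.4709, -0.3189, 0.21]
eef_rot: [0.967, 0.256, -0.003, -0.003]
ft_force: [0.3, -1.0, 0.2]
width: 0.0522
```

```bash
python3 -c "
from h import *
go(.512,-.315,.14,29.8)"
```

```text
t 1.1 pos [ 0.4709 -0.3189  0.21  ] yaw 29.66 tilt 0.48 w 0.0522 F [ 0.34 -1.04  0.24] T [-0.04 -0.   -0.06] q7 -0.6
turn deg (tool) [-0.44  0.18 -0.14] shift (tool) [0.0378 0.0175 0.0698]
```

Emit:
send_rows([
  [0,0,0,0.019,0.009,0,-0.2],
  [0,0,0,0.019,0.009,0,-0.2],
  [-0.4,0.2,0,0,0,0.02,-0.2],
  [0,0,0,0,0,0.02,-0.2],
  [0,0,0,0,0,0.02,-0.2],
  [0,0,0,0,0,0.01,-0.2],
  [0,0,0,0,0,0,-0.2],
  [0,0,0,0,0,0,-0.2],
  [0,0,0,0,0,0,-0.2],
  [0,0,0,0,0,0,-0.2],
])

```text
time: 2.1
ee_pos: [0.5151, -0.3145, 0.1383]
eef_rot: [0.966, 0.258, -0.0, -0.0]
ft_force: [-1.0, -0.9, 0.1]
width: 0.0521
```

Run:
```python
from h import *
go(.512,-.315,.097,29.8)
a,_=camera("top");b,_=camera("side")
f=lambda im,x,y:cv2.resize(im[y:y+75,x:x+100],(400,300),interpolation=cv2.INTER_CUBIC)
cv2.imwrite("pics/c2.png",np.hstack([f(a,370,180),f(b,290,120)]))
```

```text
t 2.1 pos [ 0.5151 -0.3145  0.1383] yaw 29.96 tilt 0.02 w 0.0521 F [-0.95 -0.91  0.11] T [-0.01 -0.02 -0.01] q7 -0.67
turn deg (tool) [-0.02  0.02  0.16] shift (tool) [-0.0029 -0.001   0.0413]
```

View pics/c2.png

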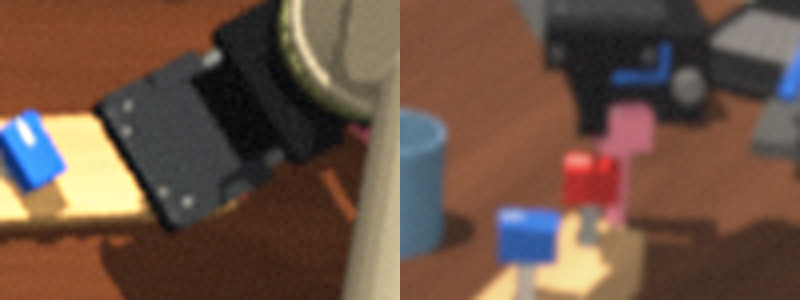

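The top view shows the gripper over the red bar, which it hides. The side view shows the fingertip at about px (337,150), just above the red bar at (337,165). Now I'll descend and grip.

Emit:
send_rows([
  [0,0,0,-0.002,-0.001,0.014,-0.2],
  [0,0,0,0,0,0.014,-0.2],
  [0,0,0,0,0,0.012,-0.2],
  [0,0,0,0,0,0.001,-0.2],
  [0,0,0,0,0,0,1],
  [0,0,0,0,0,0,1],
  [0,0,0,0,0,0,1],
  [0,0,0,0,0,0,1],
  [0,0,0,0,0,0,1],
  [0,0,0,0,0,0,1],
], force=40)

```text
time: 3.2
ee_pos: [0.5128, -0.3144, 0.0939]
eef_rot: [0.966, 0.259, 0.0, 0.0]
ft_force: [-0.7, 0.1, -0.2]
width: 0.0238
```

```bash
python3 -c "
from h import *
go(.512,-.315,.097,29.8)
b,_=camera('side');cv2.imwrite('pics/c3.png',cv2.resize(b[120:195,290:390],(800,600),interpolation=cv2.INTER_CUBIC))"
```

```text
t 3.2 pos [ 0.5128 -0.3144  0.0939] yaw 29.98 tilt 0.01 w 0.0238 F [-0.67  0.06 -0.2 ] T [-0.01  0.    0.03] q7 -0.68
turn deg (tool) [ 0.   -0.    0.18] shift (tool) [-0.001   0.0001 -0.0031]
```

View pics/c3.png

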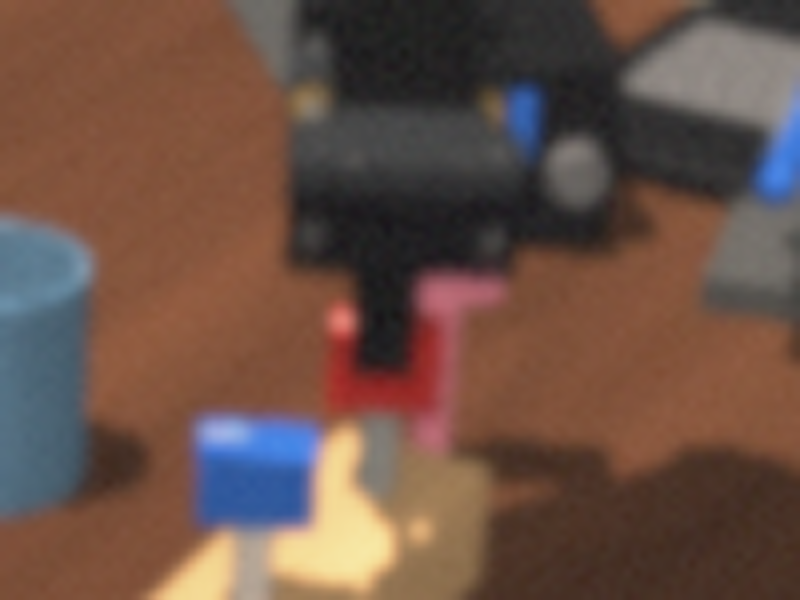

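The bar is gripped at a width of 23.8 mm, and the finger is centred on the red bar (crop x 385). I'll lift it clear of the spare, whose top is at 0.111.

Emit:
send_rows([
  [0,0,0,0,0,-0.01,1],
  [0,0,0,0,0,-0.015,1],
  [0,0,0,0,0,-0.02,1],
  [0,0,0,0,0,-0.025,1],
  [0,0,0,0,0,-0.025,1],
  [0,0,0,0,0,-0.025,1],
  [0,0,0,0,0,-0.015,1],
  [0,0,0,0,0,-0.002,1],
  [0,0,0,0,0,0,1],
  [0,0,0,0,0,0,1],
])

```text
time: 4.25
ee_pos: [0.5133, -0.3141, 0.246]
eef_rot: [0.966, 0.259, 0.002, 0.002]
ft_force: [0.8, 0.2, -0.6]
width: 0.0235
```

```bash
python3 -c "
from h import *
go(.54,.17,.225,62)
b,_=camera('side');cv2.imwrite('pics/c4.png',cv2.resize(b[70:220,240:440],(800,600),interpolation=cv2.INTER_CUBIC))"
```

```text
t 4.25 pos [ 0.5133 -0.3141  0.246 ] yaw 30.03 tilt 0.38 w 0.0235 F [ 0.82  0.25 -0.63] T [0.02 0.04 0.01] q7 -0.65
turn deg (tool) [  0.37  -0.1  -31.97] shift (tool) [ 0.2653 -0.4058  0.0196]
```

View pics/c4.png

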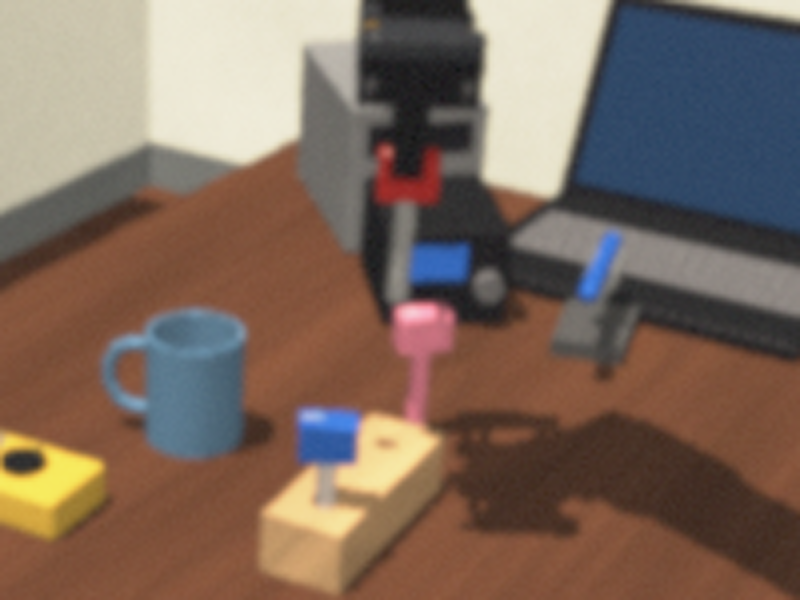

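Emit:
send_rows([
  [0,0,-3,0.022,-0.035,0,1],
  [0,0,-3,0.025,-0.034,0,1],
  [0,0,-3,0.026,-0.033,0,1],
  [0,0,-3,0.028,-0.031,0,1],
  [0,0,-3,0.03,-0.03,0,1],
  [0,0,-3,0.031,-0.028,0,1],
  [0,0,-3,0.032,-0.027,0,1],
  [0,0,-3,0.034,-0.025,0,1],
  [0,0,-3,0.035,-0.023,0,1],
  [0,0,-3,0.036,-0.021,0,1],
])

```text
time: 5.3
ee_pos: [0.5255, 0.1123, 0.2347]
eef_rot: [0.864, 0.503, -0.005, -0.001]
ft_force: [0.6, -0.2, -1.0]
width: 0.0236
```

```bash
python3 -c "
from h import *
go(.54,.17,.19,62)"
```

```text
t 5.3 pos [0.5255 0.1123 0.2347] yaw 60.41 tilt 0.55 w 0.0236 F [ 0.63 -0.16 -1.  ] T [-0.06 -0.17 -0.07] q7 -0.91
turn deg (tool) [-0.39  0.38 -1.59] shift (tool) [ 0.0577 -0.0156  0.0444]
```

Emit:
send_rows([
  [-0.4,0.4,-1.6,0.02,-0.005,0,1],
  [0,0,0,0.02,-0.005,0,1],
  [0,0,0,0.016,-0.004,0.01,1],
  [0,0,0,0,0,0.02,1],
  [0,0,0,0,0,0.02,1],
  [0,0,0,0,0,0.01,1],
  [0,0,0,0,0,0,1],
  [0,0,0,0,0,0,1],
  [0,0,0,0,0,0,1],
  [0,0,0,0,0,0,1],
])

```text
time: 6.3
ee_pos: [0.5356, 0.1789, 0.1688]
eef_rot: [0.853, 0.522, -0.002, -0.003]
ft_force: [-0.4, 0.4, -1.1]
width: 0.0235
```

Run:
```python
from h import *
go(.54,.17,.17,62)
a,D=camera("top");b,E=camera("side")
np.save("t5.npy",D);cv2.imwrite("pics/t5.png",a);cv2.imwrite("pics/s5.png",b)
f=lambda im,x,y:cv2.resize(im[y:y+75,x:x+50],(400,600),interpolation=cv2.INTER_CUBIC)
cv2.imwrite("pics/c5.png",np.hstack([f(a,190,170),f(b,192,210)]))
```

```text
t 6.3 pos [0.5356 0.1789 0.1688] yaw 62.89 tilt 0.44 w 0.0235 F [-0.43  0.39 -1.14] T [-0.09 -0.1   0.04] q7 -1.04
turn deg (tool) [-0.44  0.05  0.89] shift (tool) [-0.0059  0.008  -0.0013]
```

View pics/c5.png

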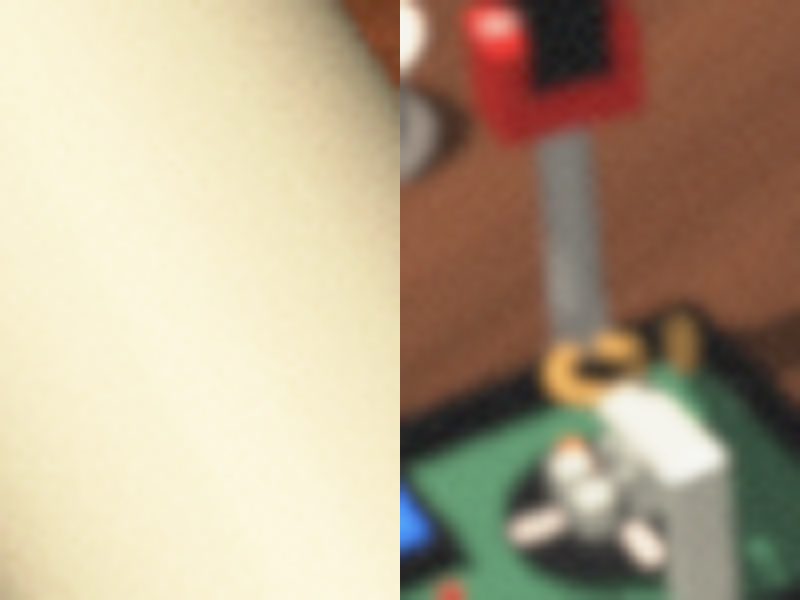

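The arm hides the top view. The side view shows the upright shaft ending at about px (265,252), with the ring at (266.5,256). I'll use the shaft in the side view to tie the camera to the robot frame.

```bash
cat >> h.py <<'E'
def shaft(b,rows,c0,w=9):
    h=cv2.cvtColor(b,cv2.COLOR_BGR2HSV)[...,1].astype(float);out=[]
    for v in rows:
        r=h[v,c0-w:c0+w+1];lo=np.median(np.sort(r)[:4]);x=np.arange(c0-w,c0+w+1)
        i=np.argmin(cv2.GaussianBlur(r[None],(5,1),0)[0])
        hl=np.median(r[:4]);hr=np.median(r[-4:]);L=(lo+hl)/2;Rr=(lo+hr)/2
        j=i
        while j>0 and r[j-1]<L:j-=1
        k=i
        while k<len(r)-1 and r[k+1]<Rr:k+=1
        if j==0 or k==len(r)-1: continue
        l=x[j]-(L-r[j])/(r[j-1]-r[j]);rr=x[k]+(Rr-r[k])/(r[k+1]-r[k])
        out.append((v,(l+rr)/2,rr-l))
    return np.array(out)
E
python3 - <<'E'
from h import *
b=cv2.imread("pics/s5.png")
s=read_state();r=R.from_quat(s["eef_rot"]).as_matrix();p=np.array(s["ee_pos"])
o=shaft(b,range(228,250),192+72//1 if 0 else 263)
print(o.round(2).tolist())
# predicted axis
top=proj("side",p+r[:,2]*.013);end=proj("side",p+r[:,2]*.088);print("pred",top,end)
for v,c,w in o[::3]:
    t=(v-top[1])/(end[1]-top[1]);print(v,round(c-(top[0]+t*(end[0]-top[0])),2),round(w,2))
# ring fit in side0
im=cv2.imread("pics/side0.png");h=cv2.cvtColor(im,cv2.COLOR_BGR2HSV)
m=((h[...,0]>8)&(h[...,0]<25)&(h[...,1]>110)&(h[...,2]>120))
v,u=np.nonzero(m[246:264,205:226]);print(np.array2string(m[246:264,205:232].astype(int)))
P=np.array([proj("side",np.array([.5383,.1692,.067])+.014*np.array([np.cos(a),np.sin(a),0])) for a in np.linspace(0,6.28,40)]);print("ring pred bbox",P.min(0),P.max(0))
E
```

```text
[[229.0, 268.25, 3.0], [230.0, 258.08, 2.65], [231.0, 261.91, 1.52], [232.0, 255.89, 2.41], [234.0, 267.02, 2.05], [236.0, 267.17, 2.5], [237.0, 265.66, 4.93], [238.0, 264.94, 3.38], [239.0, 257.53, 1.76], [240.0, 265.38, 2.25], [241.0, 264.09, 1.48], [243.0, 269.0, 1.42], [244.0, 261.91, 1.24]]
pred [210.62596528 224.50207765] [213.5768505  253.37169939]
229.0 57.16 3.0
232.0 44.5 2.41
237.0 53.76 4.93
240.0 53.16 2.25
244.0 49.29 1.24
[[1 1 1 1 1 1 1 1 1 1 1 1 1 1 1 1 1 1 1 1 1 1 1 1 1 1 1]
 [1 1 1 1 1 1 1 1 1 1 1 1 1 1 1 1 1 1 1 1 0 0 0 0 0 1 1]
 [1 1 1 1 1 1 1 1 1 1 1 1 1 1 1 1 1 0 0 0 0 1 1 0 0 0 1]
 [1 1 1 1 1 1 1 1 1 1 1 1 1 1 1 0 0 0 0 0 1 1 1 1 0 0 0]
 [1 1 1 1 1 1 1 1 1 1 1 1 1 1 0 0 0 0 0 0 1 1 1 1 0 0 0]
 [1 1 1 1 1 1 1 1 1 1 1 1 1 1 1 1 0 0 0 0 1 1 1 1 0 0 0]
 [1 1 1 1 1 1 1 1 1 1 1 1 1 1 1 1 1 0 0 0 1 1 1 1 0 0 0]
 [1 1 1 0 1 1 1 1 1 1 1 1 1 1 1 1 1 1 0 0 1 1 1 1 0 0 0]
 [1 0 0 0 0 1 1 1 1 1 1 1 1 1 1 1 1 1 0 0 1 1 1 1 0 0 0]
 [0 0 0 0 0 1 1 1 1 1 0 0 0 1 1 1 1 1 0 0 0 1 1 0 0 0 0]
 [0 0 0 0 0 1 1 1 1 1 0 0 0 1 1 1 1 0 0 0 0 0 0 0 0 0 0]
 [0 0 0 0 0 1 1 1 1 1 1 1 1 1 1 0 0 0 0 0 0 0 0 0 0 0 0]
 [0 0 0 0 0 1 1 1 1 1 1 1 1 0 0 0 0 0 0 0 0 0 0 0 0 0 0]
 [0 0 0 0 0 0 1 1 1 1 1 0 0 0 0 0 0 0 0 0 0 0 0 0 0 0 0]
 [0 0 0 0 0 0 0 0 0 0 0 0 0 0 0 0 0 0 0 0 0 0 0 0 0 0 0]
 [0 0 0 0 0 0 0 0 0 0 0 0 0 0 0 0 0 0 0 0 0 0 0 0 0 0 0]
 [0 0 0 0 0 0 0 0 0 0 0 0 0 0 0 0 0 0 0 0 0 0 0 0 0 0 0]
 [0 0 0 0 0 0 0 0 0 0 0 0 0 0 0 0 0 0 0 0 0 0 0 0 0 0 0]]
ring pred bbox [209.60054042 251.5931968 ] [222.41917864 259.49381828]
```

Run:
```python
from h import *
b=cv2.imread("pics/s5.png")
s=read_state();r=R.from_quat(s["eef_rot"]).as_matrix();p=np.array(s["ee_pos"])
o=shaft(b,range(228,250),213)
top=proj("side",p+r[:,2]*.013);end=proj("side",p+r[:,2]*.088);print("pred",top,end)
for v,c,w in o:
    t=(v-top[1])/(end[1]-top[1]);print(int(v),round(c,2),round(c-(top[0]+t*(end[0]-top[0])),2),round(w,2))
for f in("pics/side0.png","pics/s5.png"):
    im=cv2.imread(f).astype(int);rb=im[...,2]-im[...,0]
    print(rb[246:264,206:228])
```

```text
pred [210.62596528 224.50207765] [213.5768505  253.37169939]
228 212.05 1.06 6.74
229 212.07 0.99 6.8
230 212.18 0.99 6.92
231 212.27 0.98 6.88
232 212.33 0.94 6.85
233 212.42 0.93 6.93
234 212.5 0.91 6.84
235 212.58 0.88 6.89
236 212.76 0.96 7.11
237 212.85 0.95 6.98
238 212.91 0.91 7.06
239 212.96 0.86 6.93
240 212.99 0.78 7.05
241 212.99 0.68 7.1
242 213.08 0.66 7.15
243 213.14 0.63 7.24
244 213.21 0.59 7.25
245 213.27 0.54 7.27
246 213.39 0.57 7.52
247 213.48 0.55 7.58
248 213.64 0.62 7.52
249 213.75 0.62 7.44
[[ 66  66  67  67  70  69  70  70  68  67  67  67  68  70  69  71  69  69
   71  69  69  68]
 [ 67  67  67  71  69  69  69  69  67  67  67  66  68  70  70  69  69  66
   63  60  63  56]
 [ 68  67  67  67  69  67  67  65  68  66  66  70  70  69  67  67  63  55
   56  59  69  64]
 [ 67  71  69  70  70  68  67  67  68  69  69  69  65  62  57  55  48  38
   52  83 104  99]
 [ 70  68  69  67  67  66  69  70  73  77  77  72  65  56  46  36  26  29
   60 102 126 124]
 [ 69  70  70  66  67  69  74  84  93 101 100  93  84  75  63  46  24  21
   58  99 124 121]
 [ 71  69  66  67  70 
[... 2069 characters left out ...]
0  31  37  49  62  60  43  12
   -3   7  27  39]
 [ 13   8  17  53 102 129 132 122  96  81  72  59  52  51  51  44  30   9
   -4  -6   0   2]
 [  4   0   6  42  82 118 129 129 125 118 104  83  63  52  41  35  26  15
    4  -2  -9 -10]
 [ -1  -3   6  19  52  85 110 119 121 113  96  68  43  25  18  17  19  21
   20  12   1  -9]
 [  1   3  -3   1  15  37  54  68  78  78  66  40  20  14   9  10  11  13
   13  14  13   2]
 [ -2  -2  -4  -8  -6  -4   3  11  19  24  26  27  16  13   9   8   9   8
    9  13  14  13]
 [ -7  -8  -9 -11 -11 -12 -13 -10 -10  -6   3  15  20  15  11  10   8   8
    8   9  12  15]
 [-10 -13 -14 -15 -13  -7   3   6  -1  -7  -4   9  19  19  15  11   9   9
    8   8  10  12]]
```

Run:
```python
from h import *
s=read_state();r=R.from_quat(s["eef_rot"]).as_matrix();p=np.array(s["ee_pos"])
print("tool y",r[:,1])
for name,l in(("tip outer -y",[0,-.02,.017]),("tip pad -y",[0,-.012,.017]),("tip +y",[0,.012,.017]),("bar c",[0,0,-.002])):
    print(name,proj("side",p+r@np.array(l)))
Q=[]
for x in(-.02,.02):
  for y in(-.012,.012):
    for z in(-.017,.013):
      q=proj("side",p+r@np.array([x,y,z]));Q.append(q);print((x,y,z),q.round(1))
im=cv2.imread("pics/s5.png")
# crop w/ overlay
k=10;c=cv2.resize(im[205:265,185:245],None,fx=k,fy=k,interpolation=cv2.INTER_CUBIC)
for q in Q: cv2.circle(c,tuple(int(v) for v in ((q-[185,205]+.5)*k)),4,(255,255,0),1)
for l in([0,-.012,.017],[0,0,.013],[0,0,.088]):
    q=proj("side",p+r@np.array(l));cv2.circle(c,tuple(int(v) for v in ((q-[185,205]+.5)*k)),4,(0,255,0),-1)
cv2.imwrite("pics/c6.png",c)
```

```text
tool y [ 0.89015327 -0.45559707 -0.00764629]
tip outer -y [214.16087024 230.9793294 ]
tip pad -y [212.79929999 229.01076764]
tip +y [208.81890696 223.25590518]
bar c [210.00448039 218.42185687]
(-0.02, -0.012, -0.017) [220.7 212.6]
(-0.02, -0.012, 0.013) [221.8 224.9]
(-0.02, 0.012, -0.017) [216.5 207.1]
(-0.02, 0.012, 0.013) [217.7 219.2]
(0.02, -0.012, -0.017) [201.9 217.6]
(0.02, -0.012, 0.013) [203.3 229.9]
(0.02, 0.012, -0.017) [198.1 211.9]
(0.02, 0.012, 0.013) [199.5 224.1]
```

View pics/c6.png

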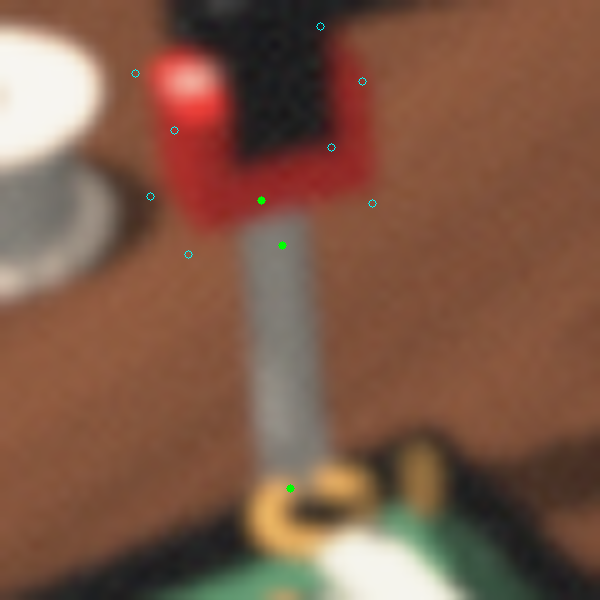

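Run:
```python
from h import *
b,D=camera("side");np.save("s6.npy",D)
q=camera_params("side");K=np.array(q["camera_matrix"]);T=np.array(q["world_from_camera"])
def W(u,v):
    z=np.median(D[v-1:v+2,u-1:u+2]);return (T[:3,:3]@np.array([(u-K[0,2])/K[0,0]*z,(v-K[1,2])/K[1,1]*z,z])+T[:3,3])
s=read_state();r=R.from_quat(s["eef_rot"]).as_matrix();p=np.array(s["ee_pos"])
for n,u,v in(("finger",213,212),("finger",213,216),("finger",213,219),("red",205,222),("red",210,225),("red",218,221),("shaft",212,232),("shaft",213,240),("shaft",213,246),("ring",211,257),("ring",213,259),("ring",220,253)):
    w=W(u,v);print(n,u,v,w.round(4),"tool",(r.T@(w-p)).round(4))
```

```text
finger 213 212 [0.5151 0.1889 0.1992] tool [-0.0005 -0.0229 -0.0304]
finger 213 216 [0.5166 0.1884 0.1889] tool [-0.0002 -0.0212 -0.0202]
finger 213 219 [0.5172 0.1886 0.1816] tool [ 0.0003 -0.0207 -0.0129]
red 205 222 [0.5317 0.1974 0.1735] tool [ 0.0147 -0.0118 -0.0049]
red 210 225 [0.5258 0.1902 0.1645] tool [ 0.0056 -0.0137  0.0041]
red 218 221 [0.5187 0.1736 0.1681] tool [-0.0124 -0.0125  0.0006]
shaft 212 232 [0.5302 0.1823 0.1408] tool [ 0.0006 -0.006   0.0278]
shaft 213 240 [0.5304 0.1814 0.1197] tool [-0.0001 -0.0052  0.0489]
shaft 213 246 [0.5302 0.1833 0.1051] tool [ 0.0015 -0.0061  0.0635]
ring 211 257 [0.5446 0.1786 0.066 ] tool [0.004  0.0091 0.1025]
ring 213 259 [0.5359 0.1816 0.0663] tool [0.0026 0.     0.1022]
ring 220 253 [0.5361 0.1585 0.0682] tool [-0.0178  0.0107  0.1003]
```

Run:
```python
from h import *
go(.5402,.1696,.158,62)
D=np.load("top0.npy");im=cv2.imread("pics/top0.png");b=np.zeros(D.shape,bool);b[206:222,414:428]=1
P,u,v=cloud("top",D,b&(im[...,2]>150)&(im[...,1]<90));print(len(P),np.percentile(P[:,2],[10,30,50,70,90]))
```

```text
t 6.45 pos [0.5354 0.179  0.1685] yaw 62.9 tilt 0.45 w 0.0236 F [-0.89 -0.37 -1.15] T [-0.02 -0.08  0.05] q7 -1.04
turn deg (tool) [-0.45  0.06  0.9 ] shift (tool) [-0.0062  0.0086  0.0105]
140 [0.09960212 0.11054871 0.11197372 0.11309405 0.11448905]
```

Emit:
send_rows([
  [-0.4,0,0.9,-0.003,0.004,0,1],
  [0,0,0,-0.003,0.004,0,1],
  [0,0,0,0,0.001,0.005,1],
  [0,0,0,0,0,0,1],
  [0,0,0,0,0,0,1],
  [0,0,0,0,0,0,1],
  [0,0,0,0,0,0,1],
  [0,0,0,0,0,0,1],
  [0,0,0,0,0,0,1],
  [0,0,0,0,0,0,1],
])

```text
time: 7.45
ee_pos: [0.5413, 0.1686, 0.1635]
eef_rot: [0.858, 0.514, -0.0, 0.0]
ft_force: [-0.2, 0.4, -0.4]
width: 0.0236
```

```bash
cat > look.py <<'E'
from h import *
import sys
go(.5402,.1696,.158,62)
s=read_state();r=R.from_quat(s["eef_rot"]).as_matrix();p=np.array(s["ee_pos"])
b,D=camera("side");n=sys.argv[1];cv2.imwrite(f"pics/s{n}.png",b)
k=10;c=cv2.resize(b[205:275,185:245],None,fx=k*.85,fy=k*.85,interpolation=cv2.INTER_CUBIC)
cv2.imwrite(f"pics/z{n}.png",c)
o=shaft(b,range(228,250),int(round(proj("side",p+r[:,2]*.05)[0])))
top=proj("side",p+r[:,2]*.013);end=proj("side",p+r[:,2]*.088);print("pred",top,end)
for v,cc,w in o[::4]:
    t=(v-top[1])/(end[1]-top[1]);print(int(v),round(cc,2),round(cc-(top[0]+t*(end[0]-top[0])),2),round(w,2))
q=camera_params("side");K=np.array(q["camera_matrix"]);T=np.array(q["world_from_camera"])
P,u,v=cloud("side",D,np.ones(D.shape,bool));L=(P-p)@r
h=cv2.cvtColor(b,cv2.COLOR_BGR2HSV)[v,u]
red=((h[:,0]<8)|(h[:,0]>172))&(h[:,1]>170)&(np.abs(L[:,0])<.03)&(np.abs(L[:,1]+.0125)<.004)&(np.abs(L[:,2])<.05)
print("red side face tool",np.percentile(L[red],[3,50,97],axis=0).round(4).tolist())
sh=(np.abs(L[:,0])<.012)&(L[:,1]<-.001)&(L[:,1]>-.012)&(L[:,2]>.025)&(L[:,2]<.06)
print("shaft tool",sh.sum(),L[sh].mean(0).round(4))
E
python3 look.py 7
```

```text
t 7.45 pos [0.5413 0.1686 0.1635] yaw 61.91 tilt 0.04 w 0.0236 F [-0.19  0.36 -0.39] T [ 0.01 -0.13  0.01] q7 -1.04
turn deg (tool) [ 0.02  0.04 -0.09] shift (tool) [ 0.0004 -0.0015  0.0055]
pred [212.16114239 223.3664897 ] [214.90914059 251.76187988]
228 213.62 1.01 6.76
232 214.03 1.04 6.66
236 214.31 0.92 6.9
240 214.44 0.67 6.92
244 214.94 0.79 7.16
248 215.19 0.64 7.23
red side face tool [[-0.0202, -0.0151, -0.0185], [0.0022, -0.0128, -0.0013], [0.0169, -0.0094, 0.0071]]
shaft tool 82 [-0.0009 -0.0058  0.0416]
```

View pics/z7.png

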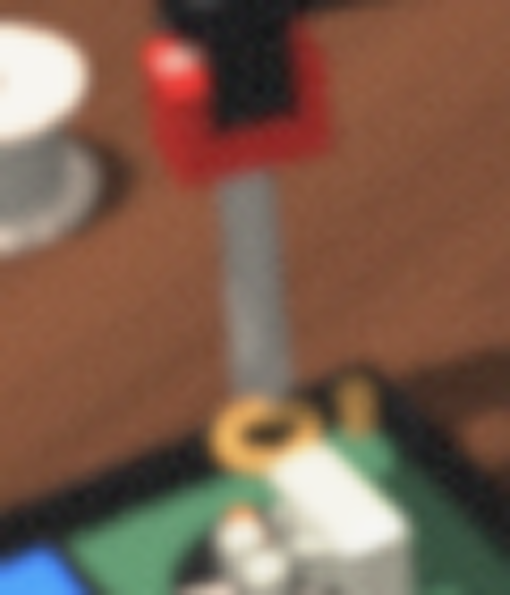

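Emit:
send_rows([
  [0,0,0,0,-0.0013,0,1],
  [0,0,0,0,0,0.002,1],
  [0,0,0,0,0,0.002,1],
  [0,0,0,0,0,0.002,1],
  [0,0,0,0,0,0.001,1],
  [0,0,0,0,0,0.001,1],
  [0,0,0,0,0,0.001,1],
  [0,0,0,0,0,0.001,1],
  [0,0,0,0,0,0,1],
  [0,0,0,0,0,0,1],
])

```text
time: 8.5
ee_pos: [0.5404, 0.1698, 0.1541]
eef_rot: [0.858, 0.514, 0.001, 0.001]
ft_force: [-0.9, -0.2, 1.5]
width: 0.0235
```

```bash
python3 look.py 8
```

```text
t 8.5 pos [0.5404 0.1698 0.1541] yaw 61.93 tilt 0.08 w 0.0235 F [-0.86 -0.18  1.49] T [-0.24  0.3   0.05] q7 -1.05
turn deg (tool) [ 0.08 -0.02 -0.07] shift (tool) [-0.0003 -0.0001 -0.0039]
pred [212.42764405 227.4982971 ] [215.11082911 255.59872804]
229 214.65 2.08 5.62
233 214.09 1.13 6.76
237 214.45 1.12 6.77
241 214.81 1.09 6.83
245 215.05 0.96 7.08
249 215.38 0.9 7.34
red side face tool [[-0.0201, -0.0156, -0.0183], [0.0025, -0.0126, -0.0024], [0.0173, -0.0094, 0.0075]]
shaft tool 80 [-0.0014 -0.0062  0.0422]
```

View pics/z8.png

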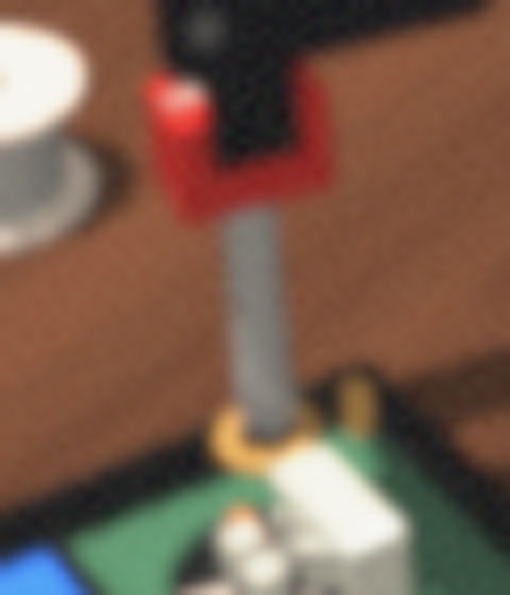

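Emit:
send_rows([
  [0,0,0,0,0,0.001,1],
  [0,0,0,0,0,0.001,1],
  [0,0,0,0,0,0.001,1],
  [0,0,0,0,0,0.001,1],
  [0,0,0,0,0,0.001,1],
  [0,0,0,0,0,0.001,1],
  [0,0,0,0,0,0,1],
  [0,0,0,0,0,0,1],
  [0,0,0,0,0,0,1],
  [0,0,0,0,0,0,1],
])

```text
time: 9.55
ee_pos: [0.541, 0.1708, 0.1538]
eef_rot: [0.858, 0.514, 0.002, 0.002]
ft_force: [-2.6, -0.7, 4.1]
width: 0.024
```

```bash
python3 look.py 9
```

```text
t 9.55 pos [0.541  0.1708 0.1538] yaw 61.92 tilt 0.29 w 0.024 F [-2.64 -0.73  4.13] T [-0.37  0.55  0.02] q7 -1.05
turn deg (tool) [ 0.29 -0.07 -0.08] shift (tool) [-0.0014 -0.0001 -0.0042]
pred [211.91055756 227.70229571] [214.54530256 255.74002101]
229 214.52 2.49 4.93
233 213.69 1.28 6.81
237 214.07 1.28 6.9
241 214.36 1.2 6.96
245 214.75 1.21 6.96
249 215.05 1.14 6.95
red side face tool [[-0.02, -0.0152, -0.0183], [0.0009, -0.0127, -0.0016], [0.0172, -0.0097, 0.0067]]
shaft tool 84 [-0.0018 -0.006   0.0419]
```

View pics/z9.png

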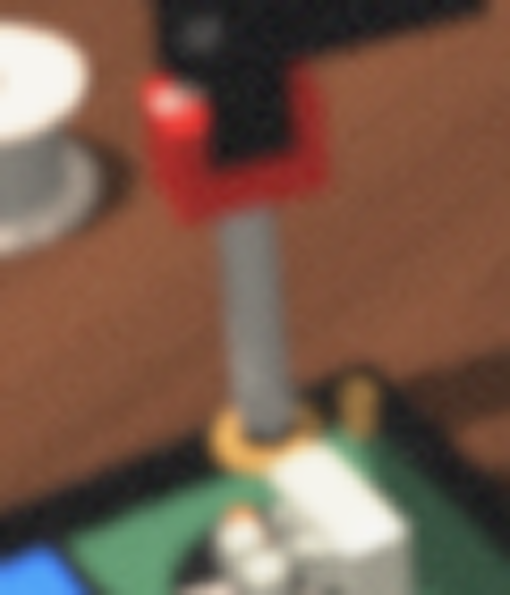

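Run:
```python
from h import *
for f in("pics/side0.png","pics/s9.png"):
    im=cv2.imread(f).astype(int);rb=im[...,2]-im[...,0]
    print("cols 208..226");
    for v in range(248,263):print(v,rb[v,208:226], im[v,208:226].sum(1)//3)
```

```text
cols 208..226
248 [67 67 69 67 67 65 68 66 66 70 70 69 67 67 63 55 56 59] [88 90 88 87 86 87 85 86 89 89 89 91 88 87 85 83 78 86]
249 [69 70 70 68 67 67 68 69 69 69 65 62 57 55 48 38 52 83] [ 89  90  86  87  84  86  86  88  89  90  90  87  80  78  73  71  80 109]
250 [ 69  67  67  66  69  70  73  77  77  72  65  56  46  36  26  29  60 102] [ 89  88  85  86  86  90  98  97 101  95  88  82  72  64  56  57  85 130]
251 [ 70  66  67  69  74  84  93 101 100  93  84  75  63  46  24  21  58  99] [ 88  86  87  89  95 106 118 124 125 119 115 103  91  73  53  54  84 125]
252 [ 66  67  70  80  97 111 121 123 124 122 120 118 106  85  51  30  50  82] [ 86  87  92 105 120 136 148 154 155 148 149 143 135 108  77  54  77 110]
253 [ 64  65  77 100 122 128 128 126 127 127 127 130 128 117  80  43  43  72] [ 83  86 102 126 148 156 157 157 154 153 159 163 161 143 106  68  71  97]
254 [ 55  62  90 121 129 126 112 101  96  98 108 123 130 130 107  58  38  64] [ 78  87 116 149 160 153 138 126 124 125 134 151 165 160 134  91  74 103]
255 [ 39  60  99 127 128 109  77  61  52  55  72 100 126 130 113  57  21  43
[... 2553 characters left out ...]
0 128 126 121 110  96  83  65  46  29  22  19  14   1] [ 37  63 105 145 165 164 158 155 159 168 188 210 222 228 227 219 193 158]
259 [  3  21  50  85 109 122 122 115  98  70  46  26  17  12  12  13  15  13] [ 37  47  80 116 146 156 163 168 180 202 220 232 237 239 239 235 224 195]
260 [-1  3 14 35 53 68 78 79 64 42 22 14 11  9  9  9 12 14] [ 37  47  64  92 121 137 149 162 185 213 232 238 240 241 241 241 237 224]
261 [-5 -8 -9 -4  1 11 20 23 27 27 18 12 10  9  8  8  9 13] [ 56  67  81  97 112 124 133 143 170 207 230 238 241 241 242 242 241 236]
262 [ -8 -11 -12 -12 -12  -9  -8  -7   2  14  20  15  11   9   8   8   9  10] [ 85  94 106 116 122 126 129 129 149 181 214 232 239 241 242 242 241 240]
```

```bash
python3 -c "
from h import *
go(.5394,.1712,.156,62)"
```

```text
t 9.6 pos [0.541  0.1708 0.1538] yaw 61.92 tilt 0.29 w 0.0235 F [-1.96 -0.68  4.45] T [-0.38  0.64  0.  ] q7 -1.05
turn deg (tool) [ 0.28 -0.07 -0.08] shift (tool) [-0.0004 -0.0016 -0.0022]
```

Emit:
send_rows([
  [0.3,0,0,0,0,-0.002,1],
  [0,0,0,0,-0.0016,0,1],
  [0,0,0,0,0,0.001,1],
  [0,0,0,0,0,0.001,1],
  [0,0,0,0,0,0.001,1],
  [0,0,0,0,0,0.001,1],
  [0,0,0,0,0,0.001,1],
  [0,0,0,0,0,0.001,1],
  [0,0,0,0,0,0.001,1],
  [0,0,0,0,0,0,1],
])

```text
time: 10.6
ee_pos: [0.5393, 0.172, 0.1469]
eef_rot: [0.857, 0.515, 0.0, -0.001]
ft_force: [-0.7, 0.7, -0.2]
width: 0.0233
```

```bash
python3 look.py 10
```

```text
t 10.6 pos [0.5393 0.172  0.1469] yaw 61.94 tilt 0.16 w 0.0233 F [-0.75  0.7  -0.24] T [ 0.03  0.02 -0.01] q7 -1.05
turn deg (tool) [-0.11 -0.11 -0.06] shift (tool) [-0.0017  0.0019 -0.0111]
pred [212.36210339 230.97516501] [215.02980645 258.95649614]
228 211.42 -0.65 3.69
235 213.82 1.08 6.87
239 214.05 0.92 6.87
243 214.35 0.84 7.09
247 214.53 0.64 6.96
red side face tool [[-0.0195, -0.0154, -0.0185], [0.0023, -0.0125, -0.002], [0.017, -0.01, 0.0069]]
shaft tool 81 [-0.001  -0.0058  0.0425]
```

View pics/z10.png

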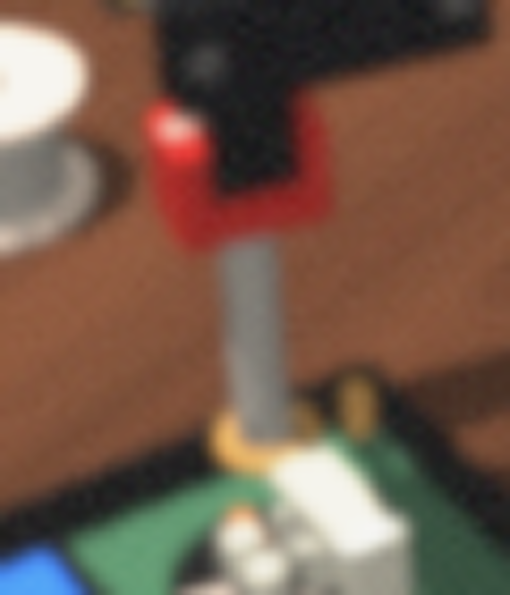

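The shaft is in the eyelet: TCP z is 0.147, no force, and the side view shows it inside the ring at px ~(216,256). I'll go on down.

Emit:
send_rows([
  [0,0,0,0,0,0.0025,1],
  [0,0,0,0,0,0.0025,1],
  [0,0,0,0,0,0.0025,1],
  [0,0,0,0,0,0.0025,1],
  [0,0,0,0,0,0.0025,1],
  [0,0,0,0,0,0.0025,1],
  [0,0,0,0,0,0.0025,1],
  [0,0,0,0,0,0.0025,1],
  [0,0,0,0,0,0.001,1],
  [0,0,0,0,0,0,1],
])

```text
time: 11.65
ee_pos: [0.5394, 0.1718, 0.1239]
eef_rot: [0.857, 0.515, 0.0, -0.001]
ft_force: [-0.2, -0.8, -0.9]
width: 0.0232
```

```bash
python3 look.py 11
```

```text
t 11.65 pos [0.5394 0.1718 0.1239] yaw 61.93 tilt 0.15 w 0.0232 F [-0.23 -0.82 -0.9 ] T [-0.03 -0.1  -0.03] q7 -1.07
turn deg (tool) [-0.1  -0.1  -0.07] shift (tool) [-0.0015  0.0017 -0.0341]
pred [213.23957801 239.73690721] [215.83886141 266.99759805]
228 214.63 2.51 8.21
232 215.37 2.86 7.67
236 213.36 0.47 5.54
243 214.72 1.17 6.65
247 214.95 1.02 6.83
red side face tool [[-0.0193, -0.0151, -0.0193], [0.0062, -0.0127, -0.0022], [0.0173, -0.0091, 0.007]]
shaft tool 92 [-0.0007 -0.0062  0.0445]
```

View pics/z11.png

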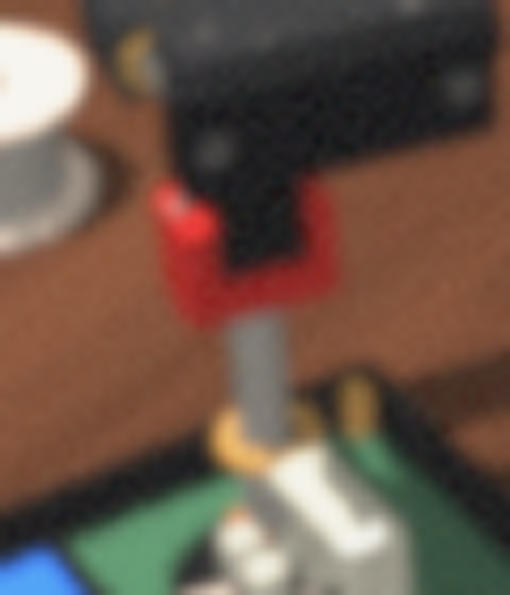

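Emit:
send_rows([
  [0,0,0,0,0,0.002,1],
  [0,0,0,0,0,0.002,1],
  [0,0,0,0,0,0.001,1],
  [0,0,0,0,0,0.001,1],
  [0,0,0,0,0,0.001,1],
  [0,0,0,0,0,0.001,1],
  [0,0,0,0,0,0.001,1],
  [0,0,0,0,0,0,1],
  [0,0,0,0,0,0,1],
  [0,0,0,0,0,0,1],
])

```text
time: 12.7
ee_pos: [0.5399, 0.1722, 0.1155]
eef_rot: [0.857, 0.515, 0.001, -0.001]
ft_force: [-1.0, -1.2, 2.2]
width: 0.0234
```

```bash
python3 -c "
from h import *
go(.5394,.1712,.106,62)"
```

```text
t 12.7 pos [0.5399 0.1722 0.1155] yaw 61.94 tilt 0.15 w 0.0234 F [-0.97 -1.17  2.18] T [-0.17  0.39 -0.06] q7 -1.07
turn deg (tool) [-0.03 -0.14 -0.06] shift (tool) [-0.0011  0.0001  0.0095]
```

Emit:
send_rows([
  [0,0,0,0,0,-0.004,1],
  [0,0.1,0,0,0,-0.001,1],
  [0,0,0,0.001,0,0,1],
  [0,0,0,0.001,0,0,1],
  [0,0,0,0.001,0,0,1],
  [0,0,0,0.001,0,0,1],
  [0,0,0,0.001,0,0,1],
  [0,0,0,0.001,0,0,1],
  [0,0,0,0,0,0,1],
  [0,0,0,0,0,0,1],
])

```text
time: 13.7
ee_pos: [0.5403, 0.174, 0.1193]
eef_rot: [0.858, 0.514, -0.003, -0.0]
ft_force: [-3.4, -3.0, 1.4]
width: 0.0237
```

```bash
python3 -c "
from h import *
go(.5394,.1712,.12,62)"
```

```text
t 13.7 pos [0.5403 0.174  0.1193] yaw 61.82 tilt 0.37 w 0.0237 F [-3.43 -3.02  1.38] T [-0.75  0.77  0.01] q7 -1.08
turn deg (tool) [-0.22  0.29 -0.18] shift (tool) [-0.0029  0.0005 -0.0007]
```

Emit:
send_rows([
  [0,0,0,-0.001,0,0,1],
  [0,0,0,-0.001,0,0,1],
  [0,0,0,-0.001,0,0,1],
  [0,0,0,-0.001,0,0,1],
  [0,0,0,-0.001,0,0,1],
  [0,0,0,-0.001,0,0,1],
  [0,0,0,-0.001,0,0,1],
  [0,0,0,-0.001,0,0,1],
  [0,0,0,0,0,0,1],
  [0,0,0,0,0,0,1],
])

```text
time: 14.7
ee_pos: [0.538, 0.1695, 0.1198]
eef_rot: [0.858, 0.514, 0.0, -0.001]
ft_force: [0.1, 0.7, -1.4]
width: 0.0229
```

```bash
python3 -c "
from h import *
go(.5394,.1712,.12,62)"
```

```text
t 14.7 pos [0.538  0.1695 0.1198] yaw 61.92 tilt 0.17 w 0.0229 F [ 0.11  0.69 -1.41] T [ 0.28 -0.23 -0.03] q7 -1.06
turn deg (tool) [-0.12 -0.11 -0.08] shift (tool) [ 0.0022  0.0005 -0.0002]
```

Emit:
send_rows([
  [0,0,0,0.001,0,0,1],
  [0,0,0,0.001,0,0,1],
  [0,0,0,0,0.001,0,1],
  [0,0,0,0,0.001,0,1],
  [0,0,0,0,0.001,0,1],
  [0,0,0,0,0.001,0,1],
  [0,0,0,0,0.001,0,1],
  [0,0,0,0,0,0,1],
  [0,0,0,0,0,0,1],
  [0,0,0,0,0,0,1],
])

```text
time: 15.7
ee_pos: [0.5402, 0.1705, 0.1196]
eef_rot: [0.857, 0.515, -0.003, -0.003]
ft_force: [-3.0, 1.7, 0.7]
width: 0.0238
```

```bash
python3 -c "
from h import *
go(.5394,.1712,.12,62)"
```

```text
t 15.7 pos [0.5402 0.1705 0.1196] yaw 62.05 tilt 0.48 w 0.0238 F [-3.02  1.69  0.68] T [ 0.29  0.77 -0.04] q7 -1.06
turn deg (tool) [-0.48  0.08  0.05] shift (tool) [ 0.0003 -0.0011 -0.0004]
```

Emit:
send_rows([
  [0,0,0,0,-0.001,0,1],
  [0,0,0,0,-0.001,0,1],
  [0,0,0,0,-0.001,0,1],
  [0,0,0,0,-0.001,0,1],
  [0,0,0,0,-0.001,0,1],
  [0,0,0,0,-0.001,0,1],
  [0,0,0,0,-0.001,0,1],
  [0,0,0,0,0,0,1],
  [0,0,0,0,0,0,1],
  [0,0,0,0,0,0,1],
])

```text
time: 16.7
ee_pos: [0.5364, 0.1717, 0.1198]
eef_rot: [0.858, 0.514, -0.001, -0.001]
ft_force: [1.4, -0.5, -1.4]
width: 0.0232
```

```bash
python3 -c "
from h import *
go(.5394,.1712,.12,62)"
```

```text
t 16.7 pos [0.5364 0.1717 0.1198] yaw 61.9 tilt 0.17 w 0.0232 F [ 1.44 -0.5  -1.37] T [-0.14 -0.42 -0.02] q7 -1.07
turn deg (tool) [-0.17  0.01 -0.1 ] shift (tool) [ 0.001   0.0029 -0.0002]
```

Emit:
send_rows([
  [-0.2,0,0,0.0008,0.0018,0,1],
  [0,0,0,0,0,0,1],
  [0,0,0,0,0,0.0015,1],
  [0,0,0,0,0,0.0015,1],
  [0,0,0,0,0,0.0015,1],
  [0,0,0,0,0,0.0015,1],
  [0,0,0,0,0,0.0015,1],
  [0,0,0,0,0,0,1],
  [0,0,0,0,0,0,1],
  [0,0,0,0,0,0,1],
])

```text
time: 17.7
ee_pos: [0.5374, 0.1722, 0.1112]
eef_rot: [0.857, 0.515, -0.001, -0.0]
ft_force: [0.2, 0.3, 0.4]
width: 0.0235
```

```bash
python3 -c "
from h import *
go(.5384,.1715,.106,62)"
```

```text
t 17.7 pos [0.5374 0.1722 0.1112] yaw 61.95 tilt 0.09 w 0.0235 F [0.2  0.35 0.39] T [-0.03 -0.11  0.03] q7 -1.08
turn deg (tool) [-0.08  0.05 -0.05] shift (tool) [-0.0002  0.0012  0.0052]
```

The splines are in the slots: z is 0.111 with almost no force. Now down to the floor.

Emit:
send_rows([
  [0,0,0,0,0.0005,0.0015,1],
  [0,0,0,0,0,0.0015,1],
  [0,0,0,0,0,0.001,1],
  [0,0,0,0,0,0.001,1],
  [0,0,0,0,0,0.001,1],
  [0,0,0,0,0,0,1],
  [0,0,0,0,0,0,1],
  [0,0,0,0,0,0,1],
  [0,0,0,0,0,0,1],
  [0,0,0,0,0,0,1],
])

```text
time: 18.7
ee_pos: [0.5382, 0.1721, 0.1054]
eef_rot: [0.857, 0.515, -0.0, -0.0]
ft_force: [0.1, -0.7, 1.2]
width: 0.0234
```

```bash
python3 -c "
from h import *
go(.5384,.1715,.1,62)"
```

```text
t 18.7 pos [0.5382 0.1721 0.1054] yaw 61.95 tilt 0.05 w 0.0234 F [ 0.1  -0.73  1.17] T [-0.08  0.1   0.  ] q7 -1.08
turn deg (tool) [-0.04  0.03 -0.05] shift (tool) [-0.0005  0.0005  0.0054]
```

The splines are on the floor, with first contact at z 0.1054. Now I'll press with a firmer grip.

Emit:
send_rows([
  [0,0,0,0,0,0,1],
  [0,0,0,0,0,0,1],
  [0,0,0,0,0,0.001,1],
  [0,0,0,0,0,0.001,1],
  [0,0,0,0,0,0.001,1],
  [0,0,0,0,0,0.001,1],
  [0,0,0,0,0,0.001,1],
  [0,0,0,0,0,0.001,1],
  [0,0,0,0,0,0.001,1],
  [0,0,0,0,0,0.001,1],
], force=55)

```text
time: 19.7
ee_pos: [0.5389, 0.1729, 0.0992]
eef_rot: [0.857, 0.515, 0.001, 0.0]
ft_force: [-3.6, -0.9, 12.2]
width: 0.0234
```

```bash
python3 -c "
from h import *
go(.5384,.1715,.1,62)"
```

```text
t 19.7 pos [0.5389 0.1729 0.0992] yaw 61.96 tilt 0.07 w 0.0234 F [-3.6  -0.89 12.2 ] T [-0.23  0.84  0.01] q7 -1.09
turn deg (tool) [ 0.06 -0.05 -0.04] shift (tool) [-0.0015  0.0003 -0.0008]
```

Emit:
send_rows([
  [0,0,0,-0.0008,0,0,1],
  [0,0,0,0,0,0,1],
  [0,0,0,0,0,0.0003,1],
  [0,0,0,0,0,0.0003,1],
  [0,0,0,0,0,0.0003,1],
  [0,0,0,0,0,0.0003,1],
  [0,0,0,0,0,0.0003,1],
  [0,0,0,0,0,0.0003,1],
  [0,0,0,0,0,0.0003,1],
  [0,0,0,0,0,0.0003,1],
])

```text
time: 20.7
ee_pos: [0.5387, 0.173, 0.1003]
eef_rot: [0.857, 0.515, 0.001, 0.001]
ft_force: [-2.4, -1.7, 7.3]
width: 0.0234
```

```bash
python3 look.py 20; python3 look.py 21 | head -2
```

```text
t 20.7 pos [0.5387 0.173  0.1003] yaw 61.98 tilt 0.16 w 0.0234 F [-2.38 -1.66  7.31] T [-0.28  0.7   0.04] q7 -1.09
turn deg (tool) [ 0.15 -0.03 -0.02] shift (tool) [-0.0023  0.0031 -0.0577]
pred [213.98641194 248.92568945] [216.51317575 275.39732238]
228 208.7 -3.29 3.45
232 214.29 1.92 2.2
236 214.23 1.48 12.48
240 215.93 2.8 7.47
244 215.17 1.65 5.99
red side face tool [[-0.0199, -0.0158, -0.0184], [0.0017, -0.0127, -0.0025], [0.0174, -0.0093, 0.0082]]
shaft tool 75 [-0.0007 -0.0063  0.0401]
t 20.75 pos [0.5387 0.173  0.1003] yaw 61.98 tilt 0.16 w 0.0233 F [-1.6  -0.6   6.91] T [-0.27  0.7   0.03] q7 -1.09
turn deg (tool) [ 0.15 -0.04 -0.02] shift (tool) [-0.0023  0.0031 -0.0577]
```

View pics/z20.png

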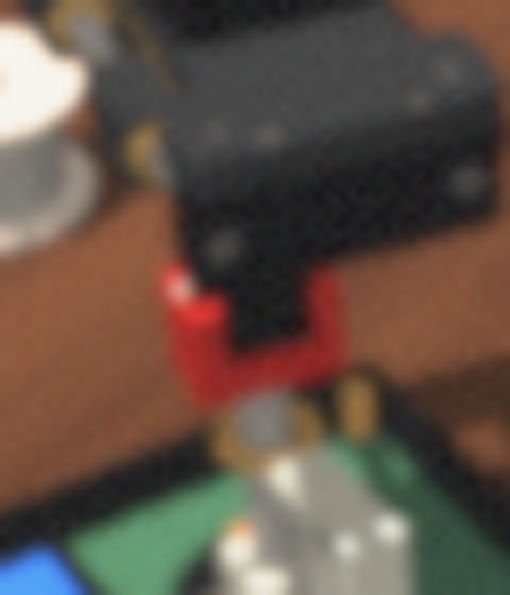

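Emit:
send_rows([
  [0,0,0,0,0,0.0004,1],
  [0,0,0,0,0,0.0004,1],
  [0,0,0,0,0,0.0004,1],
  [0,0,0,0,0,0.0004,1],
  [0,0,0,0,0,0.0004,1],
  [0,0,0,0,0,0.0005,1],
  [0,0,0,0,0,0.0005,1],
  [0,0,0,0,0,0.0005,1],
  [0,0,0,0,0,0.0005,1],
  [0,0,0,0,0,0.0005,1],
])

```text
time: 21.8
ee_pos: [0.5387, 0.1733, 0.0992]
eef_rot: [0.857, 0.515, 0.001, 0.002]
ft_force: [-2.5, -1.7, 8.2]
width: 0.0229
```

```bash
python3 -c "
from h import *
go(.5384,.1715,.1,62)
for i in range(6): camera('side')
go(.5384,.1715,.1,62)"
```

```text
t 21.8 pos [0.5387 0.1733 0.0992] yaw 61.98 tilt 0.25 w 0.0229 F [-2.48 -1.73  8.18] T [-0.35  0.76 -0.03] q7 -1.09
turn deg (tool) [ 0.25  0.03 -0.02] shift (tool) [-0.0017  0.0006 -0.0008]
t 22.1 pos [0.5387 0.1733 0.0993] yaw 61.98 tilt 0.25 w 0.0233 F [-2.93 -0.41  8.55] T [-0.33  0.85 -0.03] q7 -1.09
turn deg (tool) [ 0.25  0.03 -0.02] shift (tool) [-0.0018  0.0006 -0.0007]
```

The pose and push held steady over 0.3 s (z 0.0993, push about 8.5 N), so I'm handing in.

```bash
python3 -c "
from bench import *
print(close_job());s=read_state();print(s['time'],s['ee_pos'],s['ft_force'],s['width'])"
```

```text
the job is handed in; nothing more can be done
None
the job is handed in; nothing more can be done
```

I fitted the red knob and handed the job in at 22.1 s with it held pressed in; no verdict is reported. I drew it from the rack, passed it through the eyelet, meshed the splines at a yaw of 62° and slid it down to the slot floor. I then pressed it and left it gripped at 55 N.

**Last checks (before hand-in):**
- **Press depth:** TCP z was 0.0993, against 0.1054 where the splines first met the floor, so the coupling is in by about 5–6 mm.
- **Hold:** the push stayed at about 8.5 N for 0.3 s, which matches the spring near its stop. The tool was tilted by 0.25°, and the finger opening was 23 mm on the 24 mm bar.
- **Bystanders:** I took no final picture of the whole bench to check them. The spare was still in its hole after the lift, and no contact with anything but the eyelet and coupling showed up in the forces.

**What failed or disagreed on the way:**
- **Eyelet:** the first try landed on the rim. I shifted about 2 mm and it went in.
- **Slots:** the first try landed on top of the coupling blocks. I felt for the eyelet's walls to find its centre, and the next try dropped in.
- **Side camera:** it showed the gripped knob about 2 px (roughly 5 mm) higher than the robot's own pose said. Where the shaft touched the eyelet and the slot floor agreed with the robot's pose, so I used that.
- **Sideways force:** about 3 N was still acting on the tool at the end.

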